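# Turn over the jaw cast that lies mirrored on the photo board

### The job

Three identical casts of a right half-jaw are laid out for a photograph on the green board, and all should lie outer side up with the chin pointing away from the board's scale; one lies inner side up, so that its outline looks mirrored beside the other two. Turn only that one over and lay it flat again, centred in its own frame and lined up with the frame, chin still pointing away from the scale. The casts are brittle: set it down under control, never letting it drop or topple, and do not disturb the other casts, or the dish, forceps, jar and lens beside the board.

Things in the scene. Friction and masses are not known exactly. Their poses are not given: they have to be found in the camera images.
- cast_1: Bone-coloured resin cast of the right half of a sheep's lower jaw, a flat L 150 mm long, 100 high, 18 thick, about 0.16 kg. The three casts are identical; look which of them lies wrong side up. Origin: middle of its outline box and thickness. x points to the chin, y from the lower edge to the teeth, z out of the outer side (up: lies right; down: wrong side up). All sizes below in these axes, mm.
- cast_1_mid (a point): Same point and axes as the cast's body (it lies in the open corner of the L). Horizontal branch: y -50..-24, x -75..22, 18 thick, then a slim bar and front teeth to x 77. Its cheek teeth reach y -16 for x -29..23. Lower edge y = -50 is flat for x -53..20: the cast stands steadily on it, teeth up (it tips over beyond about 10 degrees). Centre of mass about x -30, y -17.
- cast_1_ramus (a point): Centre of the upright branch (ramus), the place to grip, at x -51, y 5, z 0. A flat plate, x -72..-30, y -28..30, 16 thick; its front and rear edges are parallel, 42 mm apart. Beyond it only two small knobs up to y 50 between x -72 and -33. The outer side shows a shaded round hollow 28 mm across, the inner side a small dark hole.
- cast_1_chin (a point): The front-teeth end: at x 73, y -34, z 0 from the cast's origin, same axes.
- cast_2: Cast 2, identical to cast 1: same origin, axes and sizes.
- cast_2_mid (a point): The same point of cast 2 as cast_1_mid of cast 1.
- cast_2_ramus (a point): The same point of cast 2 as cast_1_ramus of cast 1: the upright branch, 42 mm across.
- cast_2_chin (a point): The front-teeth end: at x 73, y -34, z 0 from the cast's origin, same axes.
- cast_3: Cast 3, identical to cast 1: same origin, axes and sizes.
- cast_3_mid (a point): The same point of cast 3 as cast_1_mid of cast 1.
- cast_3_ramus (a point): The same point of cast 3 as cast_1_ramus of cast 1: the upright branch, 42 mm across.
- cast_3_chin (a point): The front-teeth end: at x 73, y -34, z 0 from the cast's origin, same axes.
- board: Flat green photo board, fixed to the bench, 250 mm (its x) by 560 mm (its y), 4 mm thick, with three white-framed fields side by side and a black and white scale along its near edge (-x). Origin under its centre; x points away from the scale, along the length of the fields. Chins are to point to its +x.
- field_1 (a point): Centre of framed field 1 (left seen from the scale's side), on the board's upper face; the frame is 210 mm along the board's x and 158 mm along its y.
- field_2 (a point): Centre of framed field 2 (middle seen from the scale's side), on the board's upper face; the frame is 210 mm along the board's x and 158 mm along its y.
- field_3 (a point): Centre of framed field 3 (right seen from the scale's side), on the board's upper face; the frame is 210 mm along the board's x and 158 mm along its y.
- petri: Open clear Petri dish, 90 mm across, 15 mm high, origin under its centre; a bystander.
- forceps: Steel forceps lying flat, 140 mm long, 9 mm high, origin near the middle, x to the tips; a bystander.
- jar: Amber jar with a black cap, 60 mm across, 85 mm high, origin under its centre; a bystander.
- lens: Hand lens with a black rim, 60 mm across, and a handle, 140 mm long in all, 11 mm high, origin under the middle of the glass; a bystander.

How it is judged (in metres and radians):
At the end, for the whole second after the job is handed in: The cast that lay inner side up lies flat, outer side up (6 degrees), at rest on the board, its middle within 35 mm of the centre of its field, its length within 15 degrees of the board's x, chin to +x. The other casts lie outer side up within 15 mm of their starts (angle between each of cast_2_mid, cast_1_mid, cast_3_mid's own z axis and vertical below 0.1 rad and (horizontal distance between cast_2_mid and field_1 below 0.035 m or horizontal distance between cast_2_mid and field_2 below 0.035 m or horizontal distance between cast_2_mid and field_3 below 0.035 m) and angle between the x axis of cast_2_mid and the x axis of board, either way round below 0.26 rad and x of cast_2_chin in the frame of board above 0.02 m and z of cast_2_mid in the frame of board below 0.017 m and linear speed of cast_2 below 0.02 m/s and angular speed of cast_2 below 0.1 rad/s and distance of each of cast_1_mid, cast_3_mid from where it was at the start of the episode below 0.015 m); the robot touches nothing.
It fails at once if the cast drops or topples: free of the fingers, it moves faster than 0.5 m/s or turns faster than 5 rad/s (contact force between the fingers and cast_2 below 0.1 N and (angular speed of cast_2 above 5 rad/s or linear speed of cast_2 above 0.5 m/s)).
It fails at once if one of the other casts is moved by more than 15 mm (distance of any of cast_1_mid, cast_3_mid from where it was at the start of the episode above 0.015 m).
It fails at once if the dish, forceps, jar or lens is moved by more than 30 mm (distance of any of petri, forceps, jar, lens from where it was at the start of the episode above 0.03 m).
It also fails if it takes over 58 s, if anything falls off the work surface, if the arm or the gripper's body presses on something with over 40 N, if the wrist force passes 120 N, or if a joint passes its speed limit or range.

### The arm

A 6-joint arm with a two-finger parallel gripper is mounted at the origin on the work surface. World frame = base frame: x ahead of the robot, y to its left, z up, the work surface at z = 0. Lengths are in m, angles in degrees, forces in N, time in s.
With the tool pointing down it reaches from about 0.325 to 0.85 m from the base axis. Payload 15.5 kg.
Tool frame: the origin (TCP) lies midway between the tips of the shut fingers; the grasp point (between the pads) lies 19 mm behind it; z points along the fingers, y is the line along which they close (so a half turn about z gives the same grasp; the last joint's range is limited). The gripper opens to 91 mm and grips with 3 to 60 N. Pads are 32 mm wide; open, the fingers measure 118 mm over their backs; the gripper's body (76 mm by 178 mm) begins 60 mm behind the grasp point.
Start: joints at [67.065, 28.281, 77.091, -0, 74.628, -5.472], TCP at [0.188, 0.596, 0.194] pointing down, gripper open.
Joint ranges: [-166.48, 166.48], [-47.26, 123.95], [12.59, 153.08], [-70.14, 250.14], [6.76, 159.57], [-176.63, 176.63]. Speed limits (degrees/s): [108.29, 108.29, 147.25, 172.46, 172.46, 172.46].

### API

Orientations are given as a 3x3 rotation matrix whose columns are the frame's x, y, z axes.
In Python, from bench import ctrl gives the robot as it stands. The module is installed in compiled form; this text tells all that it offers. Calls block until the motion is done:
- ctrl.goto(position, orientation): joint-space move of the TCP to a pose.
- ctrl.move_l(position, vel=0.15, ori=None, contact_N=None): straight line of the TCP; ori=None keeps the orientation; vel is the mean speed in m/s. With contact_N (N) it stops when the force on the tool has changed by that much, and returns True; else False.
- ctrl.movej(angles): joint-space move.
- ctrl.command_gripper(opening): opening from 0.0 (shut) to 1.0 (fully open); the grip force is fixed at half the most; returns when the fingers have stopped.
- ctrl.sleep(seconds).
- ctrl.ik(position, orientation): joint angles nearest the present ones, or None.
- ctrl.read_camera(name): name is "side" or "top" or "wrist"; returns the picture (400x640x3 uint8, blue, green, red); there is no depth.
- ctrl.camera_params(name): a dict with "fx", "fy", "cx", "cy" (pixels), "pose" (4x4, takes a point from camera to world coordinates); the wrist camera has in their place "T_tool_cam" (4x4, takes a point from camera to tool coordinates, whose origin is the TCP and whose axes are the flange's). Camera axes: x right, y up, looking along -z (the intrinsics and any distortion apply to the point x, -y, -z); pixel columns grow to the right and rows downward; lengths in m; the calibration is good to about 2 mm. A picture is of the moment at which its call begins: read the wrist's pose just before it. camera_params takes no time and is no camera call.
A pose or a line that the arm cannot do raises ctrl.MotionError and nothing moves.
- ctrl.sign_off(): hands the job in; it is judged then, once.
Readings, each from a call of its own:
- ctrl.current_t(): time.
- ctrl.current_q(): joint angles.
- ctrl.current_dq(): joint speeds.
- ctrl.current_effort(): joint torques, N m.
- ctrl.current_tool_pos(): TCP position.
- ctrl.current_eef_rot(): TCP orientation.
- ctrl.current_contact_force(): force on the tool from outside, world axes, zero at the start.
- ctrl.current_wrist_torque(): the same for the moment, N m.
- ctrl.current_grip_width(): opening from 0.0 (shut) to 1.0 (fully open).
- ctrl.current_grasp_force(): force on a finger pad.
Only numpy, scipy, OpenCV 4.12 (cv2) and the standard library are available. Lean on these libraries where they do the work, as an engineer would, in place of code of your own. Each camera call takes 0.05 s, during which the arm holds its last target. There are 200 camera calls.

## Working session

There is one attempt and no reset: what is moved stays moved. The work goes in short steps, each a Python script; the robot and the scene stay as the last script left them, time stands still between calls to the robot, and variables do not carry over. Pictures are saved under pics/ and viewed, at most 10 in all, crops included, and the job is handed in when it is done.

```bash
mkdir -p pics; python3 - <<'E'
from bench import ctrl
import cv2,numpy as np
for n in("top","side"):
    im=ctrl.read_camera(n); cv2.imwrite(f"pics/{n}0.png",im)
    p=ctrl.camera_params(n); print(n,{k:(np.round(v,4).tolist() if k=="pose" else v) for k,v in p.items()})
print({k:np.round(v,4).tolist() if hasattr(v,'shape') else v for k,v in ctrl.camera_params("wrist").items()})
print(ctrl.current_eef_rot(),ctrl.current_t())
E
```

```text
top {'fx': 463.722848896072, 'fy': 463.722848896072, 'cx': 320.21286006930427, 'cy': 198.8741879898811, 'pose': [[-0.0033, 0.9872, -0.1592, 0.3993], [-0.9999, -0.0013, 0.0124, 0.0094], [0.012, 0.1593, 0.9872, 1.2358], [0.0, 0.0, 0.0, 1.0]]}
side {'fx': 477.95000160255375, 'fy': 477.95000160255375, 'cx': 316.4383188321051, 'cy': 195.16914526028177, 'pose': [[0.9995, 0.0306, -0.0078, 0.5491], [-0.0259, 0.6555, -0.7548, -1.0511], [-0.018, 0.7546, 0.6559, 0.9825], [0.0, 0.0, 0.0, 1.0]]}
{'fx': 302.85373824865906, 'fy': 302.85373824865906, 'cx': 320.07910142341984, 'cy': 197.5837624616017, 'T_tool_cam': [[0.0005, 0.9555, 0.2952, 0.0846], [1.0, 0.0001, -0.0019, 0.0013], [-0.0018, 0.2952, -0.9554, -0.1921], [0.0, 0.0, 0.0, 1.0]]}
[[-9.53899327e-01  3.00126401e-01 -4.66646669e-04]
 [ 3.00126734e-01  9.53898778e-01 -1.03221735e-03]
 [ 1.35338010e-04 -1.12468457e-03 -9.99999358e-01]] 0.1
```

View pics/top0.png

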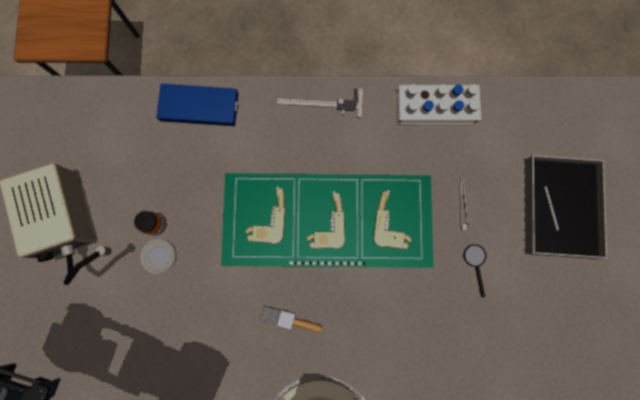

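View pics/side0.png

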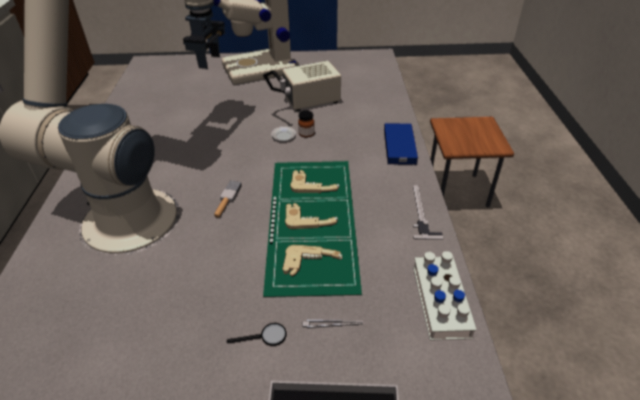

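The top view shows casts 1 and 2 with the ramus to the left at (265,235) and (325,240). The cast in the right field, at (392,220), is mirrored, with its ramus to the right and a dark hole at (405,238). That is the one to turn. The side view agrees, and the lens and forceps are well clear to the right of the board.

```bash
cat > h.py <<'E'
from bench import ctrl
import cv2,numpy as np
from scipy.spatial.transform import Rotation as R
def rays(uv,n,z):
    p=ctrl.camera_params(n); T=np.array(p["pose"]); uv=np.asarray(uv,float).reshape(-1,2)
    d=np.c_[(uv[:,0]-p["cx"])/p["fx"],-(uv[:,1]-p["cy"])/p["fy"],-np.ones(len(uv))]@T[:3,:3].T
    return (T[:3,3]+d*((z-T[2,3])/d[:,2])[:,None])[:,:2]
def board(im,n="top"):
    hsv=cv2.cvtColor(im,cv2.COLOR_BGR2HSV)
    g=cv2.inRange(hsv,(60,100,40),(95,255,255))
    c=max(cv2.findContours(g,cv2.RETR_EXTERNAL,2)[0],key=cv2.contourArea)
    w=rays(cv2.convexHull(c),n,.004)
    return cv2.minAreaRect((w*1000).astype(np.float32)),c
def casts(im,c,n="top"):
    hsv=cv2.cvtColor(im,cv2.COLOR_BGR2HSV)
    m=cv2.inRange(hsv,(10,60,120),(35,255,255)); f=np.zeros_like(m); cv2.fillPoly(f,[cv2.convexHull(c)],255)
    k=[x for x in cv2.findContours(m&f,cv2.RETR_EXTERNAL,1)[0] if cv2.contourArea(x)>150]
    return sorted(k,key=lambda x:x[:,0,0].mean())
E
python3 - <<'E'
from h import *
im=ctrl.read_camera("top"); b,c=board(im); print("board mm",b)
for k in casts(im,c):
    w=rays(k,"top",.02)*1000; print(len(w),w.min(0).round(),w.max(0).round(),((w.min(0)+w.max(0))/2).round())
    # principal direction of lower edge / ramus
    print(cv2.minAreaRect(w.astype(np.float32)))
x0,y0,w,h=cv2.boundingRect(k); cv2.imwrite("pics/crop.png",cv2.resize(im[165:275,350:440],None,fx=5,fy=5,interpolation=2))
E
```

```text
board mm ((542.1471557617188, -25.11956787109375), (557.8846435546875, 247.96115112304688), 89.31099700927734)Traceback (most recent call last):
  File "<stdin>", line 7, in <module>
NameError: name 'k' is not defined
```

```bash
sed -i 's/(10,60,120),(35,255,255)/(8,40,110),(40,255,255)/' h.py; python3 - <<'E'
from h import *
im=cv2.imread("pics/top0.png"); b,c=board(im)
hsv=cv2.cvtColor(im,cv2.COLOR_BGR2HSV); print(hsv[238,325],hsv[240,385],hsv[210,383],cv2.contourArea(c),cv2.boundingRect(c))
for k in casts(im,c):
    w=rays(k,"top",.02)*1000; print(len(w),w.min(0).round(),w.max(0).round(),((w.min(0)+w.max(0))/2).round())
    print(cv2.minAreaRect(w.astype(np.float32)))
cv2.imwrite("pics/crop.png",cv2.resize(im[165:275,350:440],None,fx=5,fy=5,interpolation=2))
E
```

```text
[ 23  90 162] [ 31  44 161] [ 26  75 143] 18912.5 (221, 173, 212, 95)
171 [479.  90.] [625. 189.] [552. 139.]
((554.3889770507812, 137.22952270507812), (95.79045867919922, 147.0030059814453), 84.850341796875)
172 [468. -68.] [611.  29.] [540. -19.]
((539.7012329101562, -19.53607940673828), (97.02011108398438, 143.24713134765625), 89.851318359375)
170 [ 465. -241.] [ 617. -147.] [ 541. -194.]
((540.290771484375, -199.3653564453125), (95.19295501708984, 147.1529541015625), 83.8604736328125)
```

View pics/crop.png

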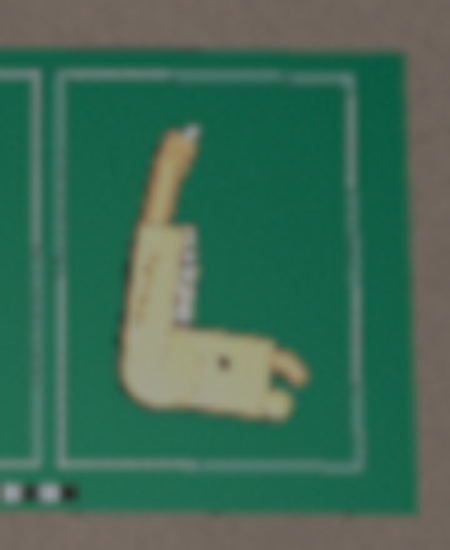

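The crop shows the cast yawed about 6°, with its chin towards the upper right. The small dark hole at crop (225,362) confirms it is inner side up. The frame centre is near crop (209,270). Next I'll check IK for a two-stage flip: stand it on its lower edge, then regrip from the other side.

```bash
cat >> h.py <<'E'
YT=.006; ZT=.002
def cast_pose(x,y,yaw,mode,lift=0.):
    """cast rotation/origin; roll about x_c: lying wrong=180, standing=90, right=0"""
    roll={"wrong":180,"stand":90,"right":0}.get(mode,mode)
    z={"wrong":.013,"stand":.054,"right":.013}.get(mode,.1)
    return R.from_euler("ZX",[yaw,roll],degrees=True).as_matrix(),np.array([x,y,z+lift])
def tool(cp,g,s,a,back=0.):
    """TCP pose for grasp g (1: d=+z_c side, 2: -z_c side), tilted a deg towards -y_c"""
    C,p=cp; k=1 if g==1 else -1; a=np.radians(a)
    d=np.array([0,-np.sin(a),k*np.cos(a)]); y=np.array([s,0,0.])
    M=C@np.c_[np.cross(y,d),y,d]
    return p+C@np.array([-.051,YT,-k*ZT])-back*(C@d),M
E
python3 - <<'E'
from h import *
print("ramus",rays((395,238.5),"top",.02),"field",rays((391.8,219),"top",.004), "board yaw -0.7")
L=dict(w=(.540,-.199,-6),f=(.540,-.195,-.7))
for a in(30,40,50):
  for s in(1,-1):
    print(a,s)
    for nm,cp,g,b in [("w",cast_pose(*L["w"],"wrong"),1,0),("w up",cast_pose(*L["w"],"wrong",.12),1,0),("st1 up",cast_pose(*L["f"],"stand",.08),1,0),("st1",cast_pose(*L["f"],"stand"),1,0),("st1 back",cast_pose(*L["f"],"stand"),1,.09),("st2 back",cast_pose(*L["f"],"stand"),2,.09),("st2",cast_pose(*L["f"],"stand"),2,0),("r up",cast_pose(*L["f"],"right",.12),2,0),("r",cast_pose(*L["f"],"right"),2,0)]:
      q=ctrl.ik(*tool(cp,g,s,a,b)); print(nm,None if q is None else np.round(q))
E
```

```text
ramus [[ 0.48983307 -0.20184876]] field [[ 0.54320337 -0.19755721]] board yaw -0.7
30 1
w [-45.  43.  91.  25.  68. -53.]
w up [-45.  34.  87.  23.  81. -47.]
st1 up [  8.  40. 105. -65.  70.  54.]
st1 [  8.  49. 106. -69.  66.  63.]
st1 back [ 16.  45. 102. -60.  74.  57.]
st2 back [-55.  56.  64.  32. 111. -58.]
st2 [-52.  56.  75.  34. 100. -61.]
r up [ -7.  26. 103. -38.  54.  17.]
r [ -7.  39. 108. -49.  41.  33.]
30 -1
w [-45.  43.  91.  25.  68. 127.]
w up [-45.  34.  87.  23.  81. 133.]
st1 up [   8.   40.  105.  -65.   70. -126.]
st1 [   8.   49.  106.  -69.   66. -117.]
st1 back [  16.   45.  102.  -60.   74. -123.]
st2 back [-55.  56.  64.  32. 111. 122.]
st2 [-52.  56.  75.  34. 100. 119.]
r up [  -7.   26.  103.  -38.   54. -163.]
r [  -7.   39.  108.  -49.   41. -147.]
40 1
w [-49.  48.  87.  29.  77. -58.]
w up [-49.  38.  83.  28.  88. -51.]
st1 up [  4.  34. 105. -59.  63.  44.]
st1 [  4.  43. 107. -64.  58.  54.]
st1 back [ 12.  38. 103. -55.  67.  48.]
st2 back [-53.  49.  70.  28. 103. -57.]
st2 [-50.  51.  79.  30.  92. -60.]
r up [ -1.  30. 104. -50.  58.  32.]

[... 415 characters left out ...]
2.  53.  82.  32.  86. -61.]
w up [-52.  44.  80.  33.  95. -54.]
st1 up [ -1.  29. 104. -50.  58.  31.]
st1 [ -1.  38. 107. -56.  51.  42.]
st1 back [  5.  31. 103. -47.  61.  35.]
st2 back [-50.  43.  75.  25.  95. -55.]
st2 [-47.  45.  83.  26.  83. -57.]
r up [  4.  35. 105. -59.  63.  44.]
r [  4.  48. 107. -67.  56.  60.]
50 -1
w [-52.  53.  82.  32.  86. 119.]
w up [-52.  44.  80.  33.  95. 126.]
st1 up [  -1.   29.  104.  -50.   58. -149.]
st1 [  -1.   38.  107.  -56.   51. -138.]
st1 back [   5.   31.  103.  -47.   61. -145.]
st2 back [-50.  43.  75.  25.  95. 125.]
st2 [-47.  45.  83.  26.  83. 123.]
r up [   4.   35.  105.  -59.   63. -136.]
r [   4.   48.  107.  -67.   56. -120.]
```

```bash
sed -i 's/ZT=.002/ZT=.003/' h.py; cat >> h.py <<'E'
A=36; W=(.540,-.201,-6); F=(.542,-.197,-.7); S=1
E
python3 - <<'E'
from h import *
cp=cast_pose(*W,"wrong")
ctrl.goto(*tool(cast_pose(*W,"wrong",.12),1,S,A,.1))
ctrl.command_gripper(.75)
p,M=tool(cp,1,S,A,.1); ctrl.move_l(p,.25,M)
cv2.imwrite("pics/w1.png",ctrl.read_camera("wrist"))
print(ctrl.move_l(tool(cp,1,S,A)[0],.12,contact_N=8), ctrl.current_tool_pos(),tool(cp,1,S,A)[0])
ctrl.command_gripper(0.)
print(ctrl.current_grip_width(),ctrl.current_grasp_force(),ctrl.current_contact_force(),ctrl.current_t())
cv2.imwrite("pics/w2.png",np.hstack([cv2.resize(ctrl.read_camera("wrist"),(400,250)),cv2.resize(cv2.imread("pics/w1.png"),(400,250))]))
E
```

```text
False [ 0.48901999 -0.20229347  0.01648875] [ 0.48865221 -0.20163618  0.016     ]
0.007417819463698273 0.07091718278388726 [0.93620445 0.02495395 0.58331424] 6.6833
```

View pics/w2.png

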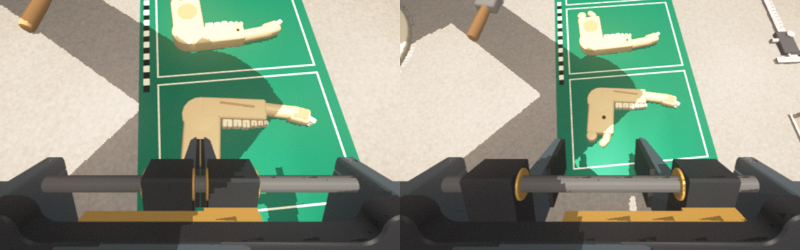

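The fingers shut without holding anything, and both wrist frames (open on the right, shut on the left) show the cast lying flat still. I'll back off and locate it again.

```bash
python3 - <<'E'
from h import *
cp=cast_pose(*W,"wrong")
ctrl.move_l(tool(cp,1,S,A,.1)[0],.2); 
p0,M0=ctrl.current_tool_pos(),ctrl.current_eef_rot(); im=ctrl.read_camera("wrist"); top=ctrl.read_camera("top")
cv2.imwrite("pics/w3.png",np.hstack([im[60:360,100:500],cv2.resize(top[160:280,350:450],(400,480))[:300]]))
P=ctrl.camera_params("wrist"); T=np.eye(4);T[:3,:3]=M0;T[:3,3]=p0;T=T@np.array(P["T_tool_cam"])
d0=np.array(tool(cp,1,S,A)[0])
def proj(X):
    c=np.linalg.inv(T)@np.r_[X,1]; return np.round([P["cx"]+P["fx"]*c[0]/-c[2],P["cy"]-P["fy"]*c[1]/-c[2]])
C,o=cp
for n,v in dict(tcp=None,ramus=(-51,5,-8),rcorner=(-30,30,-8),chin=(73,-34,-5),back=(-72,30,-8)).items(): print(n,proj(p0 if v is None else o+C@(np.array(v)/1000)))
print(T[:3,:].round(4).tolist(),P["fx"],ctrl.current_grip_width())
E
```

```text
tcp [321. 235.]
ramus [321. 192.]
rcorner [343. 217.]
chin [441. 158.]
back [299. 217.]
[[0.9946, 0.0985, -0.0337, 0.4774], [-0.1041, 0.9405, -0.3235, -0.3022], [-0.0002, 0.3253, 0.9456, 0.3012]] 302.85373824865906 0.0038419592874320996
```

View pics/w3.png

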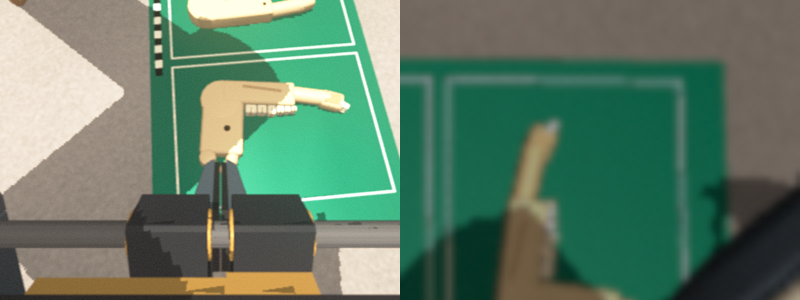

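The cast has not moved: the hole is still at wrist pixel (327,188), where the model predicts (321,192). The fingers must have closed above it, so their real tips are shorter than I assumed. I'll probe straight down with open fingers until they touch the board.

```bash
python3 - <<'E'
from h import *
cp=cast_pose(*W,"wrong")
ctrl.command_gripper(.75)
p=tool(cp,1,S,A)[0]; ctrl.move_l(p,.15)
print(ctrl.current_tool_pos())
print(ctrl.move_l(p-[0,0,.022],.03,contact_N=5),ctrl.current_tool_pos(),ctrl.current_contact_force())
q=ctrl.current_tool_pos(); 
ctrl.move_l(np.array(q)+[0,0,.001],.03)
ctrl.command_gripper(0.)
print(ctrl.current_grip_width(),ctrl.current_grasp_force(),ctrl.current_contact_force(),ctrl.current_tool_pos(),ctrl.current_t())
E
```

```text
[ 0.48897538 -0.20230584  0.01644386]
True [ 0.48864937 -0.2015541  -0.00303217] [-1.02306694 -1.58999677 11.74493879]
0.4579861992656619 29.983960926838336 [ 0.18053304 -0.21555283 -0.17947679] [ 0.48859833 -0.20149741 -0.00209529] 10.8
```

The tips bottom out about 19 mm lower than I assumed, and the grip is now solid: 41.7 mm wide at 30 N. Next I'll lift it, roll it to standing, and check before setting it down.

```bash
sed -i 's/ZT=.003/ZT=-.015/' h.py; python3 - <<'E'
from h import *
a=ctrl.read_camera("wrist")
p,M=tool(cast_pose(*W,"wrong",.13),1,S,A); ctrl.move_l(p,.12)
b=ctrl.read_camera("wrist")
p,M=tool(cast_pose(*F,"stand",.08),1,S,A); ctrl.move_l(p,.12,M)
c=ctrl.read_camera("wrist"); s=ctrl.read_camera("side")
r=lambda i:cv2.resize(i[40:290,200:520],(400,300))
cv2.imwrite("pics/c1.png",np.vstack([np.hstack([r(a),r(b)]),np.hstack([r(c),cv2.resize(s[150:330,210:450],(400,300))])]))
print(ctrl.current_grip_width(),ctrl.current_contact_force(),ctrl.current_wrist_torque(),ctrl.current_tool_pos(),p,ctrl.current_t())
E
```

```text
0.46076584140998766 [-0.87901944  0.04326106 -0.30130761] [ 0.64702424  0.10850744 -0.03436594] [ 0.49088324 -0.21161789  0.14035469] [ 0.49082055 -0.21137581  0.14      ] 14.4083
```

View pics/c1.png

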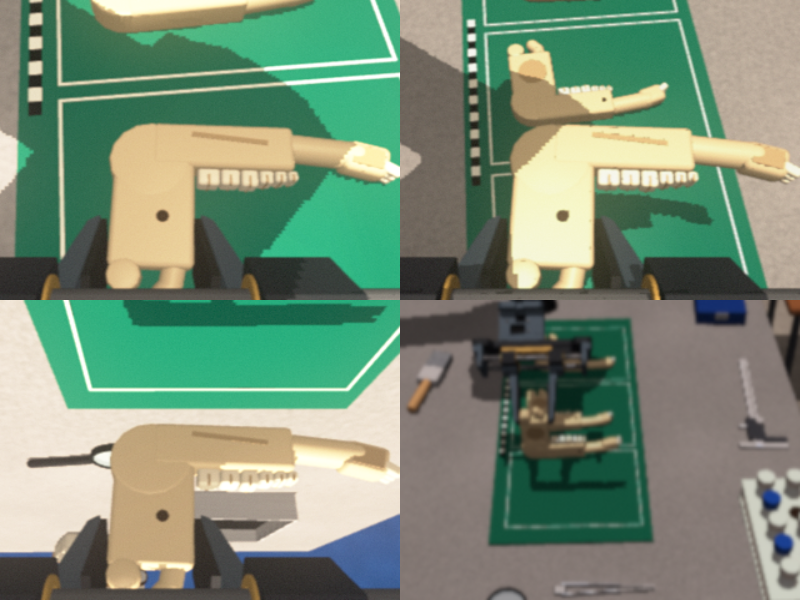

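The cast sits the same in the hand before and after lifting (hole at crop (162,215) each time), so it has not slipped. Now I'll set it down standing on its edge in field 3 and let go.

```bash
python3 - <<'E'
from h import *
t=tool(cast_pose(*F,"stand"),1,S,A)[0]
ctrl.move_l(t+[0,0,.012],.1)
print(ctrl.move_l(t-[0,0,.008],.02,contact_N=4),ctrl.current_tool_pos(),t,ctrl.current_contact_force())
ctrl.sleep(.2); a=ctrl.read_camera("side")
ctrl.command_gripper(.75); ctrl.sleep(.3)
p=np.array(ctrl.current_tool_pos()); d=np.array(ctrl.current_eef_rot())[:,2]
ctrl.move_l(p-d*.11,.15); 
w=ctrl.read_camera("wrist"); s=ctrl.read_camera("side")
r=lambda s:cv2.resize(s[150:330,210:450],(400,300))
cv2.imwrite("pics/c2.png",np.vstack([np.hstack([r(a),r(s)]),np.hstack([cv2.resize(w,(400,300)),cv2.resize(w[40:290,200:520],(400,300))])]))
print(ctrl.current_t())
E
```

```text
True [ 0.49116583 -0.21152225  0.06121548] [ 0.49082055 -0.21137581  0.06      ] [2.85434686 1.69939108 4.64752992]
17.9833
```

View pics/c2.png

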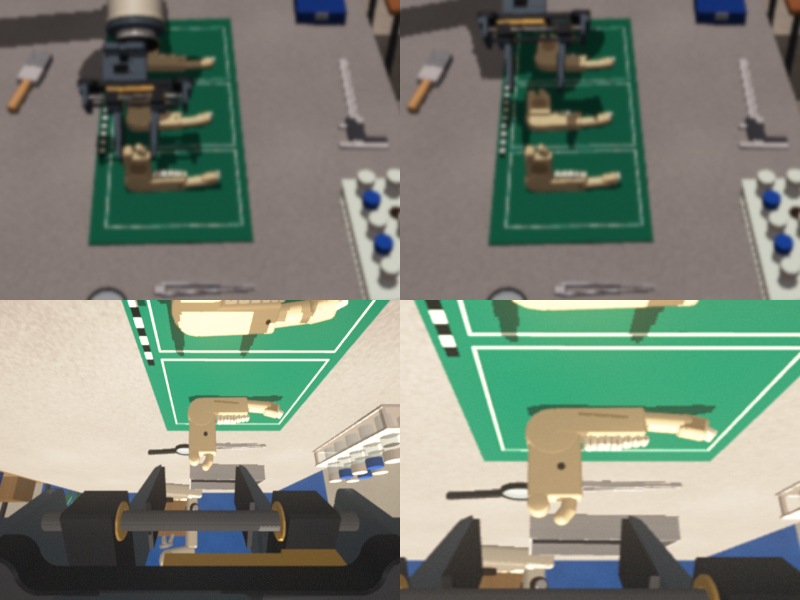

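The cast stands steadily in field 3, teeth up, and the fingers are clear. Now over the top to regrip from the other side.

```bash
python3 - <<'E'
from h import *
st=cast_pose(*F,"stand")
p=np.array(ctrl.current_tool_pos()); ctrl.move_l(p+[0,0,.16],.25)
p1,M1=tool(st,1,S,A); p2,M2=tool(st,2,S,A,.11)
mid=R.from_euler("Z",F[2],degrees=True).as_matrix()@np.diag([1,1,1.])
x=mid[:,0]; z=np.array([0,0,-1.]); Md=np.c_[np.cross(S*x,z),S*x,z]
ctrl.goto([.49,-.2,.33],Md)
ctrl.goto(p2+[0,-.03,.12],M2)
ctrl.move_l(p2,.2)
t,_=tool(st,2,S,A)
w=ctrl.read_camera("wrist"); print(ctrl.current_t())
print(ctrl.move_l(t,.08,contact_N=5),ctrl.current_tool_pos(),t)
v=ctrl.read_camera("wrist"); s=ctrl.read_camera("side")
r=lambda i:cv2.resize(i[40:290,160:480],(400,300))
cv2.imwrite("pics/c3.png",np.vstack([np.hstack([r(w),r(v)]),np.hstack([cv2.resize(s[150:330,210:450],(400,300))]*2)]))
E
```

```text
21.5917
False [ 0.49132525 -0.18183394  0.06015292] [ 0.49118706 -0.18137805  0.06      ]
```

View pics/c3.png

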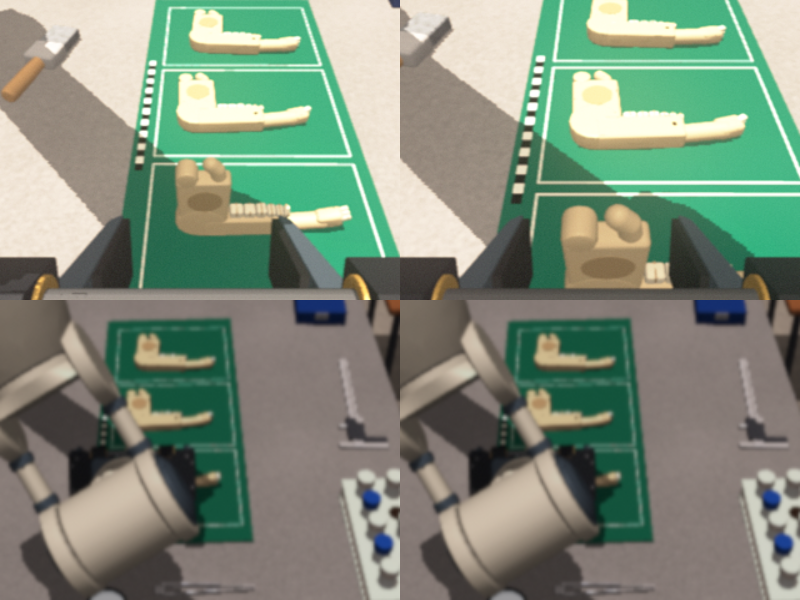

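The fingers straddle the ramus centrally, with the outer-side hollow facing the camera. Now grip, lift, roll to outer side up, and lower until contact.

```bash
python3 - <<'E'
from h import *
ctrl.command_gripper(0.)
g=ctrl.current_grip_width(); print(g,ctrl.current_grasp_force())
assert .4<g<.52
p=np.array(ctrl.current_tool_pos()); ctrl.move_l(p+[0,0,.09],.12)
p,M=tool(cast_pose(*F,"right",.13),2,S,A); ctrl.move_l(p,.12,M)
print(ctrl.current_grip_width())
a=ctrl.read_camera("wrist"); s=ctrl.read_camera("side")
t,_=tool(cast_pose(*F,"right"),2,S,A)
ctrl.move_l(t+[0,0,.02],.12)
print(ctrl.move_l(t-[0,0,.004],.02,contact_N=4),ctrl.current_tool_pos(),t,ctrl.current_contact_force(),ctrl.current_t())
b=ctrl.read_camera("wrist"); s2=ctrl.read_camera("side")
r=lambda i:cv2.resize(i[40:290,160:480],(400,300)); q=lambda s:cv2.resize(s[150:330,210:450],(400,300))
cv2.imwrite("pics/c4.png",np.vstack([np.hstack([r(a),r(b)]),np.hstack([q(s),q(s2)])]))
E
```

```text
0.45379213632975274 29.908888070785906
0.4549048104134406
True [ 0.49105195 -0.1904991  -0.00161803] [ 0.49107711 -0.19037738 -0.002     ] [ 0.24510673 -0.17545516  4.64040959] 28.9917
```

View pics/c4.png

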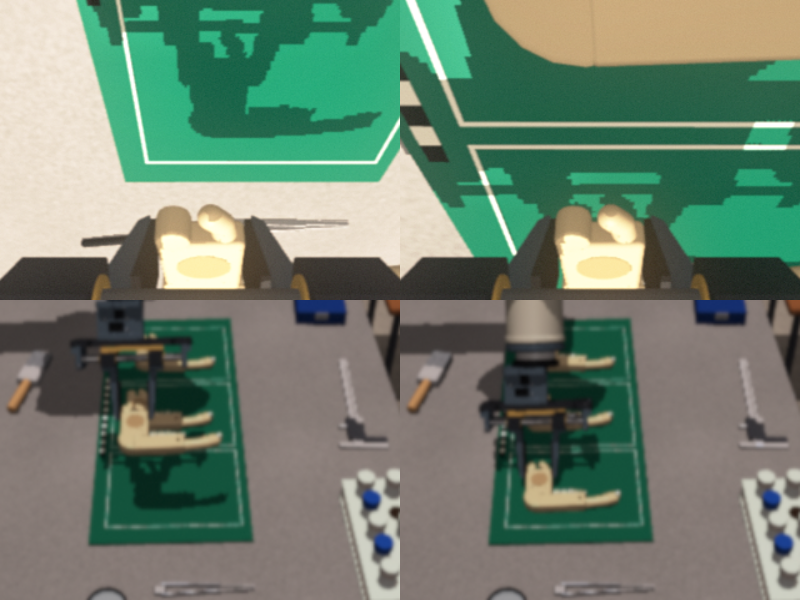

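The cast lies flat in field 3, outer hollow up, and contact came within 0.4 mm of the expected height. Now release, back off, and verify.

```bash
python3 - <<'E'
from h import *
ctrl.command_gripper(.7); ctrl.sleep(.2)
p=np.array(ctrl.current_tool_pos()); d=np.array(ctrl.current_eef_rot())[:,2]
ctrl.move_l(p-d*.12,.12); p=np.array(ctrl.current_tool_pos()); ctrl.move_l(p+[-.03,0,.12],.25)
x=np.array([1.,0,0]);z=np.array([0,0,-1.])
ctrl.goto([.38,.25,.33],np.c_[np.cross(x,z),x,z])
im=ctrl.read_camera("top"); b,c=board(im); print(b,ctrl.current_t())
for k in casts(im,c):
    w=rays(k,"top",.02)*1000; print(((w.min(0)+w.max(0))/2).round(),cv2.minAreaRect(w.astype(np.float32)))
cv2.imwrite("pics/end.png",np.hstack([cv2.resize(im[150:290,200:450],(400,224)),cv2.resize(ctrl.read_camera("side")[150:300,210:450],(400,224))]))
E
```

```text
((542.1593627929688, -25.07965087890625), (557.8045043945312, 247.9376678466797), 89.31099700927734) 33.075
[552. 141.] ((538.2796020507812, 116.41224670410156), (89.56633758544922, 159.26585388183594), 53.31534194946289)
[540. -19.] ((539.7012329101562, -19.53607940673828), (97.02011108398438, 143.24713134765625), 89.851318359375)
[ 541. -198.] ((526.4241943359375, -220.5763397216797), (88.66187286376953, 160.19271850585938), 57.84760665893555)
```

View pics/end.png

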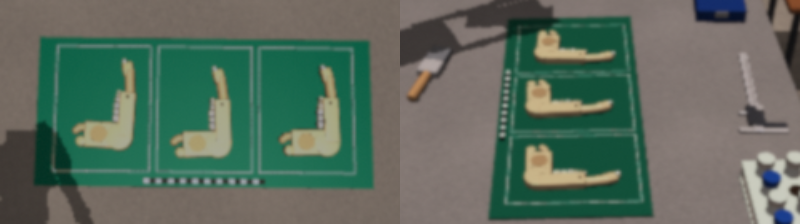

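All three casts now look alike and lie outer side up. Cast 3's middle is at (541, -198) mm, against a field centre of (543, -197.5) mm.

```bash
python3 -c "
from bench import ctrl
print(ctrl.sign_off())"
```

```text
the job is handed in; nothing more can be done
None
```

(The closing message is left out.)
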